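# Clamp a frame rail in the tilting drill vise

### The job

Get the grooved picture-frame rail ready for drilling: stand it in the open, sloping vise, groove up, flat on the vise bed and centred between the ends of the jaws, setting it down without dropping it, and let go. Then crank the vise handle clockwise until the sliding jaw holds the rail tight against the fixed jaw, and let go of the handle. Leave the plain offcut, the jar and the hammer alone.

Things in the scene. Friction and masses are not known exactly. Their poses are not given: they have to be found in the camera images.
- rail: The grooved frame rail: bare wooden bar 150 mm long (y), 40 wide (x), 60 tall (z), about 0.25 kg, with a groove 14 mm wide and 10 deep along the middle of its top face. Stands upright on the table at the start. Origin: centre of its underside. Its x sides are plain and parallel; grip it from above across the 40 mm. The same either way round.
- offcut: A plain bar of the same wood without groove, 110 mm long (y), 40 wide (x), 42 tall; not needed. It and the rail may swap places. Origin: centre of its underside.
- jar: A closed glass jar, 64 mm diameter, 85 mm tall; not needed. Origin: centre of its underside.
- hammer: A hammer lying on the table, 240 mm long (x); not needed. Origin: under it, near the middle of its length.
- vise: The grey base of a tilting drill vise, bolted to the table, 170 x 150 mm. Origin: on the table under the middle of the vise. Its x axis is level and points from the crank end, which faces the robot, to the fixed-jaw end.
- bed: The sloping bed of the vise: heads like the base, but its x axis climbs 0.5 rad (29 degrees) from level, away from the robot; z stands square off the bed, y is across. Origin: on the flat bed surface, 140 mm above the table. The rail goes on it with its y along bed y and z along bed z, so with the tool tilted 0.5 rad. It stands steady on the slope when let go.
- fixed_jaw (a point): Middle of the foot of the fixed jaw's face, on the bed surface at bed x = +50 mm, y = 0. The face looks to bed -x. The jaw is 110 mm wide in y, 25 mm high off the bed and 28 mm thick, so the upper 35 mm of the standing rail is clear of the jaws. A rail set down off this face is pushed onto it by the sliding jaw.
- jaw (a joint): Travel of the sliding jaw up the bed towards the fixed jaw, m; its face is at bed x = -0.022 + this value. 0 is fully open (72 mm between the faces); 0.032 closes on the 40 mm rail. It is 110 mm wide, 25 mm high, 22 mm thick, and driven only by the crank.
- crank (a joint): Crank angle, rad; grows clockwise seen from the crank end (right-handed about bed +x), closing the jaw 16 mm a turn, one to two turns. At angle a the handle is 50 sin(a) mm to bed -y, 50 cos(a) to bed +z of its axis. Turns with about 2.5 N at the handle; the jaw meets the rail near 12.6 and is tight by about 13 (8 to 15 N), and stays tight when let go.
- handle (a point): Middle of the crank handle (bed x = -134 mm): a black cylinder 22 mm in diameter, parallel to bed x, from bed x = -89 to -159 mm. It spins freely on its pin, so it can be pinched and carried round without turning the tool. The crank arm, a flat bar 8 mm thick, is at its inner end (bed x = -80 to -88 mm).
- crank_axis (a point): Fixed point on the screw axis (bed x = -134, y = 0, z = 15 mm): centre of the circle of 50 mm radius, square to bed x, on which handle travels.
Things that resemble listed ones, but are neither listed nor needed, are in the scene too. What is shaped like the rail but green is not meant.

How it is judged:
By the outcome, as a careful person would: the job done as asked, in the order asked, and still so for the second after the job is handed in, with the robot touching nothing.
It also fails if it takes over 69 s, if anything falls off the work surface, if the arm or the gripper's body presses on something with over 40 N, if the wrist force passes 120 N, or if a joint passes its speed limit or range.

### The arm

A 6-joint arm with a two-finger parallel gripper is mounted at the origin on the work surface. World frame = base frame: x ahead of the robot, y to its left, z up, the work surface at z = 0. Lengths are in mm, angles in rad, forces in N, time in s.
With the tool pointing down it reaches from about 375 to 825 mm from the base axis. Payload 5.5 kg.
Tool frame: the origin (TCP) lies between the finger pads; the fingertips stand manip.finger_overhang ahead of it and the grasp point (between the pads) lies 6 mm ahead of it (manip.finger_overhang is the distance from the TCP to the fingertips, in mm); z points along the fingers, y is the line along which they close (so a half turn about z gives the same grasp; the last joint's range is limited). The gripper opens to 85 mm and grips with 20 to 120 N. Pads are 22 mm wide; open, the fingers measure 114 mm over their backs; the gripper's body (76 mm by 85 mm) begins 54 mm behind the grasp point. The pads swing forward as they close: fully open they stand 13 mm farther back than shut.
Start: joints at [-1.156, 0.314, -0.047, 1.21, 0, 1.571], TCP at [241.8, -549.115, 256.299] pointing down, gripper open.
Joint ranges: [-2.67, 2.67], [-0.69, 1.73], [-1.03, 1.25], [-2.08, 2.16], [-1.42, 1.45], [-3.14, 3.14]. Speed limits (rad/s): [2.39, 2.39, 3.01, 3.14, 3.14, 3.14].

### API

Orientations are given as a rotation vector (axis times angle).
In Python, from workcell import manip gives the robot as it stands. Calls block until the motion is done:
- manip.move_pose(position, orientation): joint-space move of the TCP to a pose.
- manip.move_straight(position, velocity=150, rotation=None, guard=None): straight line of the TCP; rotation=None keeps the orientation; velocity is the mean speed in mm/s. With guard (N) it stops when the force on the tool has changed by that much, and returns True; else False.
- manip.move_j(angles): joint-space move.
- manip.let_go() and manip.close_gripper(grasp_force=None): open the fingers fully, or close them until they stop; grasp_force is the grip in N (None keeps the last).
- manip.wait(seconds).
- manip.solve_ik(position, orientation): joint angles nearest the present ones, or None.
- manip.observe(): the state.
- manip.capture(name): name is "scene" or "top" or "wrist"; returns (picture, depth): 420x560x3 uint8, red, green, blue; 420x560 float32, mm along the optical axis (not along the pixel's ray), 0 where there is no reading.
- manip.get_calibration(name): a dict with "mtx" (3x3 intrinsics, pixels), "dist_coeffs" ([k1, k2, p1, p2, k3] as OpenCV has them; the pictures are not rectified), "R" (3x3) and "t" (3): a world point X has camera coordinates R X + t; the wrist camera has in their place "hand_eye" (4x4, takes a point from camera to tool coordinates, whose origin is the TCP and whose axes are the flange's). Camera axes: x right, y down, z forward; pixel columns grow to the right and rows downward; lengths in mm; the calibration is good to about 2 mm. A picture is of the moment at which its call begins: read the wrist's pose just before it. get_calibration takes no time and is no camera call.
A pose or a line that the arm cannot do raises manip.Unreachable and nothing moves.
- manip.close_job(): hands the job in; it is judged then, once.
The state is a dict: "clock": time; "qpos": joint angles; "joint_velocities": joint speeds; "effort": joint torques, N m; "tcp_pos": TCP position; "orientation": TCP orientation; "wrist_force": force on the tool from outside, world axes, zero at the start; "torque": the same for the moment, N m; "finger_gap": finger opening in mm; "gripper_force": force on a finger pad.
Only numpy, scipy, OpenCV 4.12 (cv2) and the standard library are available. Lean on these libraries where they do the work, as an engineer would, in place of code of your own. Each camera call takes 0.05 s, during which the arm holds its last target. There are 200 camera calls.

## Working session

There is one attempt and no reset: what is moved stays moved. The work goes in short steps, each a Python script; the robot and the scene stay as the last script left them, time stands still between calls to the robot, and variables do not carry over. Pictures are saved under pics/ and viewed, at most 10 in all, crops included, and the job is handed in when it is done.

```bash
ls; mkdir -p pics; python3 - <<'E'
from workcell import manip
import cv2,numpy as np
o=manip.observe();print(o, manip.finger_overhang)
for n in("scene","top"):
    p,d=manip.capture(n);cv2.imwrite(f"pics/{n}.png",p[:,:,::-1]);np.savez(f"pics/{n}.npz",p=p,d=d);print(n,manip.get_calibration(n),(d>0).mean())
print(manip.get_calibration("wrist"))
E
```

```text
pics
{'clock': 0.0, 'qpos': array([-1.15600174e+00,  3.14271291e-01, -4.80975815e-02,  1.21021733e+00,
        3.15870284e-05,  1.57079409e+00]), 'joint_velocities': array([ 0.00044046, -0.00131168,  0.00112436, -0.00123489, -0.00063539,
       -0.00058727]), 'effort': array([-2.91523531e-03, -5.39586461e+01,  3.39748156e+01,  1.90106855e-02,
       -2.12251098e-04, -2.54070407e-06]), 'tcp_pos': array([ 241.5861808 , -548.60727793,  255.39929866]), 'orientation': array([-3.07254773e+00, -6.46538247e-01,  5.30078675e-04]), 'wrist_force': array([-0.30362991, -0.5139259 ,  0.18291321]), 'torque': array([ 0.04216374, -0.0264884 , -0.01963241]), 'gripper_force': 0.0, 'finger_gap': 85.4425523146654} 25.0
scene {'mtx': array([[503.0238619 ,   0.        , 278.07771391],
       [  0.        , 503.0238619 , 204.66072688],
       [  0.        ,   0.        ,   1.        ]]), 'dist_coeffs': array([-0.18907519,  0.        ,  0.        ,  0.        ,  0.        ]), 'R': array([[-0.65489068,  0.75544143,  0.02065053],
       [ 0.49684581,  0.45098291, -0.74145712],
       [-0.56944046, -0.47531323,
[... 485 characters left out ...]
 -0.99857896]]), 't': array([ -30.06881897,  534.56698905, 1127.22769369])} 0.9959566326530612
{'mtx': array([[301.48083026,   0.        , 278.96822892],
       [  0.        , 301.48083026, 208.51883529],
       [  0.        ,   0.        ,   1.        ]]), 'dist_coeffs': array([-0.03503193,  0.        ,  0.        ,  0.        ,  0.        ]), 'hand_eye': array([[-1.00280598e-03, -9.58587914e-01, -2.84795025e-01,
         7.09866015e+01],
       [ 9.99998398e-01, -1.38351258e-03,  1.13560293e-03,
        -1.09686986e-01],
       [-1.48259275e-03, -2.84793430e-01,  9.58587765e-01,
        -1.17817185e+02],
       [ 0.00000000e+00,  0.00000000e+00,  0.00000000e+00,
         1.00000000e+00]])}
```

View pics/scene.png

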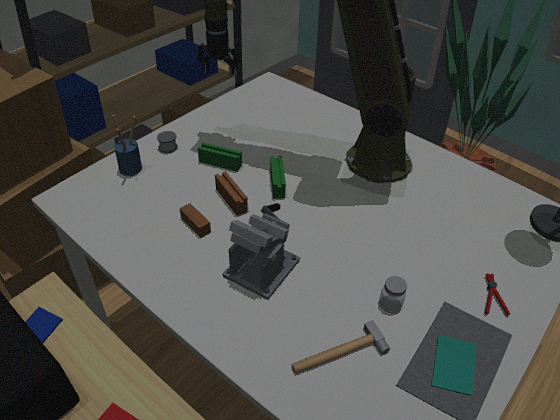

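View pics/top.png

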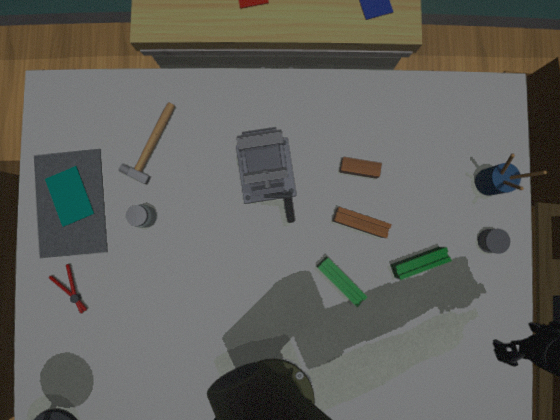

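The scene picture shows the grooved rail at about (231,193) and the plain offcut at (195,219). In the top picture the rail is at (362,222), the offcut at (360,167), the vise at (266,165) with its crank handle at about (290,207). The green bars are decoys.

```bash
cat > h.py <<'E'
from workcell import manip
import cv2,numpy as np
from scipy.spatial.transform import Rotation as Ro
def cloud(n,p=None,d=None,st=None):
    """world xyz per pixel (HxWx3)"""
    c=manip.get_calibration(n)
    uv=np.stack(np.meshgrid(np.arange(560.),np.arange(420.)),-1).reshape(-1,1,2)
    r=cv2.undistortPoints(uv,c["mtx"],c["dist_coeffs"]).reshape(-1,2)
    P=np.c_[r,np.ones(len(r))]*d.reshape(-1,1)
    if n=="wrist":
        H=c["hand_eye"];P=P@H[:3,:3].T+H[:3,3]
        W=P@Ro.from_rotvec(st["orientation"]).as_matrix().T+st["tcp_pos"]
    else: W=(P-c["t"])@c["R"]
    return W.reshape(420,560,3)
def bar(W,p,zlo,zhi,xy,rad=120):
    """rect of brownish points in z band near xy"""
    h=cv2.cvtColor(p,cv2.COLOR_RGB2HSV)
    m=(h[...,0]<20)&(h[...,1]>90)&(h[...,2]>30)&(W[...,2]>zlo)&(W[...,2]<zhi)&(np.hypot(W[...,0]-xy[0],W[...,1]-xy[1])<rad)
    q=W[m]
    return cv2.minAreaRect(q[:,:2].astype(np.float32)),q
E
python3 - <<'E'
from h import *
f={n:np.load(f"pics/{n}.npz") for n in("scene","top")}
Ws={n:cloud(n,f[n]["p"],f[n]["d"]) for n in f}
for n,W in Ws.items():
    t=W[...,2]; m=(abs(t)<15);print(n,"table z",np.median(t[m]),t[m].std())
W=Ws["top"];print("rail~",W[222,362],"offcut~",W[167,360],"vise~",W[165,266],"handle",W[210,290])
for n in Ws:
    r,q=bar(Ws[n],f[n]["p"],50,75,W[222,362]);print(n,"rail",r,len(q),np.median(q[:,2]))
# vise: bed plane fit
c=W[165,266]
for n in Ws:
    w=Ws[n].reshape(-1,3);k=np.hypot(w[:,0]-c[0],w[:,1]-c[1])<150
    v=w[k&(w[:,2]>8)&(w[:,2]<35)];print(n,"base",cv2.minAreaRect(v[:,:2].astype(np.float32)),len(v),np.median(v[:,2]))
w=W[155:172,252:280].reshape(-1,3);A=np.c_[w[:,:2],np.ones(len(w))];s=np.linalg.lstsq(A,w[:,2],rcond=None)[0]
print("bed grad",s,np.hypot(*s[:2]),np.arctan2(s[1],s[0]),(A@s-w[:,2]).std())
p=cv2.resize(f["top"]["p"][115:230,215:325],None,fx=5,fy=5,interpolation=cv2.INTER_CUBIC)
cv2.imwrite("pics/vtop.png",p[:,:,::-1])
E
```

```text
scene table z -1.0650916477030645 3.746614482742506
top table z 0.39912824448019446 2.7158708643362774
rail~ [ 473.95632034  -24.49486681 1154.15496402] offcut~ [ 652.2224234  -237.81822132   43.0035569 ] vise~ [640.53489657  17.82449046 135.78974658] handle [528.04550651 -43.74023137 118.89107708]
scene rail ((0.0, 0.0), (0.0, 0.0), 0.0) 0 nan
top rail ((0.0, 0.0), (0.0, 0.0), 0.0) 0 nan
scene base ((648.4219970703125, 27.03972625732422), (175.83558654785156, 150.17120361328125), 8.442939758300781) 1571 13.072640532163557
top base ((645.5252685546875, 23.126495361328125), (173.17469787597656, 150.251708984375), 9.15079116821289) 817 14.352243415185853
bed grad [-2.59948936e+00 -2.74361922e-01  1.82450628e+03] 2.613927959350784 -3.0364374193704666 49.81494226788685
  return _methods._mean(a, axis=axis, dtype=dtype,
  ret = ret.dtype.type(ret / rcount)
```

View pics/vtop.png

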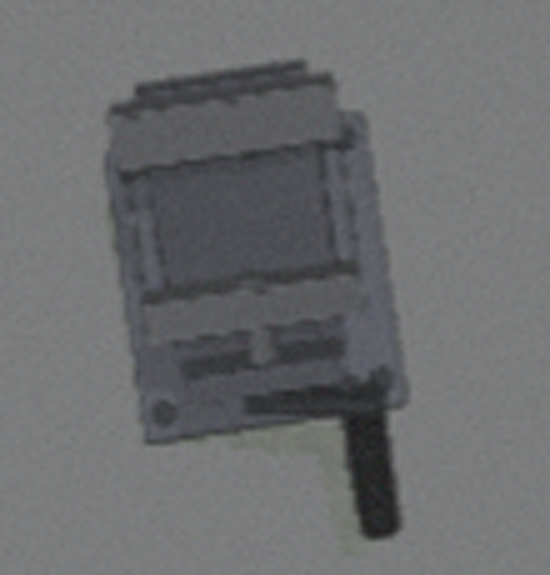

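The top crop shows the open vise with its heading about 9° to the left. The fixed jaw is at the top, the bed is around (245,220) in the crop, and the handle runs from (365,415) to (380,530), on the bed -y side. Next I look from closer with the wrist camera.

```bash
cat >> h.py <<'E'
def down(th,tilt=0):
    """tool orientation: tool y along heading th climbing by tilt, tool z down"""
    B=(Ro.from_euler("z",th)*Ro.from_euler("y",-tilt)).as_matrix()
    return Ro.from_matrix(np.c_[B[:,1],B[:,0],-B[:,2]]).as_rotvec()
def look(name):
    st=manip.observe();p,d=manip.capture("wrist")
    cv2.imwrite(f"pics/{name}.png",p[:,:,::-1]);W=cloud("wrist",p,d,st);np.savez(f"pics/{name}.npz",p=p,W=W);return p,W
E
python3 - <<'E'
from h import *
f=np.load("pics/top.npz");W=cloud("top",f["p"],f["d"])
r,q=bar(W,f["p"],50,75,(530,-235),110);print("rail top",r,len(q),np.median(q[:,2]))
f=np.load("pics/scene.npz");Ws=cloud("scene",f["p"],f["d"])
r2,q=bar(Ws,f["p"],50,75,(530,-235),110);print("rail scene",r2,len(q))
manip.move_pose([r[0][0],r[0][1],230],down(-.3))
p,Wr=look("wrail");r,q=bar(Wr,p,50,75,r[0],110);print("rail wrist",r,len(q),np.median(q[:,2]))
manip.move_pose([615,20,330],down(.155))
look("wvise");print(manip.observe()["clock"])
E
```

```text
rail top ((499.68133544921875, -240.53871154785156), (147.447509765625, 39.97196960449219), 72.04232788085938) 689 59.14803154319027
rail scene ((501.9990234375, -240.38632202148438), (156.755615234375, 41.5425910949707), 73.48876953125) 334
rail wrist ((498.207763671875, -243.02587890625), (148.76248168945312, 38.94267272949219), 72.04132080078125) 5074 60.01279164340498
2.85
```

View pics/wvise.png

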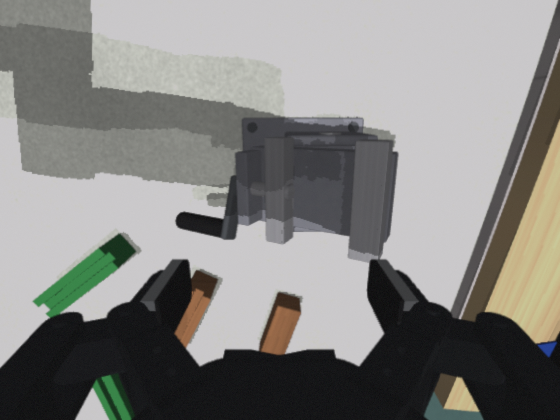

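View pics/wrail.png

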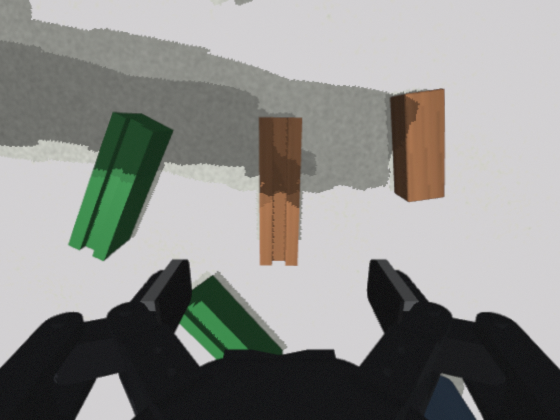

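The rail picture shows the brown grooved bar at (280,190), clearly lying along the tool x axis, with the green bars to the left and below it. The vise picture shows the fixed jaw at (370,200), the sliding jaw at (278,190), the bed between them at (322,190), and the black handle from (180,220) to (230,230).

```bash
python3 - <<'E'
from h import *
f=np.load("pics/wvise.npz");W=f["W"];p=f["p"]
w=W[165:220,303:340].reshape(-1,3);A=np.c_[w[:,:2],np.ones(len(w))];k=np.ones(len(w),bool)
for _ in range(5):
    s=np.linalg.lstsq(A[k],w[k,2],rcond=None)[0];e=A@s-w[:,2];k=abs(e)<4
th=np.arctan2(s[1],s[0]);print("bed tilt",np.arctan(np.hypot(*s[:2])),"heading",th,k.mean(),e[k].std())
v=W.reshape(-1,3);v=v[(np.hypot(v[:,0]-645,v[:,1]-25)<150)]
b=v[(v[:,2]>9)&(v[:,2]<18)&(np.abs(v[:,1]-25)<110)]
print("z base",np.median(b[:,2]),cv2.minAreaRect(b[:,:2].astype(np.float32)))
for th in (th,.155):
  R=(Ro.from_euler("z",th)*Ro.from_euler("y",-.5)).as_matrix();O=np.array([646,25,140.])
  B=(v-O)@R
  bb=(w[k]-O)@R;print("bed z",np.median(bb[:,2]))
  m=(abs(B[:,2]-25)<3)
  h=B[m];
  for lo,hi in((20,110),(-60,20)):
    g=h[(h[:,0]>lo)&(h[:,0]<hi)&(abs(h[:,1])<75)];r=cv2.minAreaRect(g[:,:2].astype(np.float32));print(r,len(g),np.percentile(g[:,0],[2,98]),np.percentile(g[:,1],[1,99]),np.median(g[:,2]))
hm=(p.max(2)<45)&(W[...,2]>30)&(W[...,2]<200);hm[:180]=0;hm[250:]=0;hm[:,:165]=0;hm[:,245:]=0
H=(W[hm]-O)@R
print("dark",len(H)); g=H[(H[:,0]<-92)];print("handle pts",np.percentile(g,[2,50,98],axis=0))
for a in range(-160,-90,10):
    q=g[abs(g[:,0]-a)<5]
    if len(q):print(a,len(q),np.percentile(q[:,1],[3,97]),np.percentile(q[:,2],[5,50,97]))
g=H[H[:,0]>-90];print(len(g),np.percentile(g,[2,50,98],axis=0))
E
```

```text
bed tilt 0.4978938740883639 heading 0.15353533494140223 0.9965601965601966 0.7413292934543821
z base 14.08176567860545 ((637.0883178710938, 76.25492858886719), (169.24774169921875, 44.95844268798828), 9.854574203491211)
bed z 0.9239297381748434
((63.219398498535156, -1.3457565307617188), (28.749513626098633, 110.51129913330078), 0.003337435657158494) 3942 [49.93800334 77.09260755] [-54.10908122  53.05341963] 25.720235983236485
((-37.88487243652344, -1.7792015075683594), (44.09299850463867, 109.54426574707031), 0.4218418598175049) 2267 [-54.47216527 -19.4613611 ] [-54.62211307  52.11047435] 25.818893870404995
bed z 0.9235136661419437
((63.2176399230957, -1.4091300964355469), (110.51252746582031, 28.7495174407959), 89.92970275878906) 3941 [49.93489975 77.10944463] [-54.17571755  52.99573669] 25.71742574749353
((-37.88713836669922, -1.7124366760253906), (44.09300994873047, 109.54483032226562), 0.3483453392982483) 2267 [-54.62384269 -19.47807748] [-54.56024758  52.15905195] 25.818996937326684
dark 727
handle pts [[-154.504864    -54.78319346   34.38064669]
 [-122.05751912  -44.40188167   42.07631933]
 [ -93.22261847  -38.26677928   44.219889  ]]
-160 9 [-50.74596651 -39.92695939] [39.14431106 41.87866375 43.84141132]
-150 93 [-54.36896479 -38.29314152] [35.77362861 42.05638811 44.09840593]
-140 101 [-53.97472259 -38.44037144] [35.18512623 42.02714012 44.19508736]
-130 102 [-54.10798559 -38.36655054] [35.52293375 42.04578942 44.29931269]
-120 108 [-54.86697898 -38.36839968] [35.54876529 41.80957511 44.24835992]
-110 111 [-54.80983228 -38.36492604] [34.99539508 42.09015307 44.02053105]
-100 116 [-54.04056866 -38.45292607] [35.21226375 42.27630161 44.10244006]
24 [[-89.9318818  -50.06506593  24.78781734]
 [-84.60079388 -34.25778862  34.97262709]
 [-79.55760086 -12.95605889  43.38301464]]
```

```bash
cat >> h.py <<'E'
TH=.1535
RB=(Ro.from_euler("z",TH)*Ro.from_euler("y",-.5)).as_matrix()
OB=np.array([646,25,140.])+RB@[-.6,-1.5,.8]
bed=lambda x,y,z:OB+RB@[x,y,z]
OR=down(TH,.5)                      # for the rail: closes along bed x
def ORc(ext=0,s=1):                 # for the handle: closes along bed y
    B=RB@Ro.from_euler("y",-ext).as_matrix()
    return Ro.from_matrix(np.c_[s*B[:,0],-s*B[:,1],-B[:,2]]).as_rotvec()
def hand(a,x=-136,back=6,ext=0):    # TCP for grasp point on the handle at crank angle a
    B=RB@Ro.from_euler("y",-ext).as_matrix()
    return bed(x,-50*np.sin(a),15+50*np.cos(a))+B[:,2]*back
E
python3 - <<'E'
from h import *
print(OB)
for z in(56,86,140,180):print("rail",z,manip.solve_ik(bed(22,0,z),OR))
print("pick",manip.solve_ik([498.2,-243,56],down(-.314)))
for s in(1,-1):
  for e in(-.3,0,.3):
    print(s,e,[None if (q:=manip.solve_ik(hand(a,ext=e),ORc(e,s))) is None else q.round(2).tolist() for a in(0,1.57,3.14,4.71)])
E
```

```text
[645.32995774  23.37848616 140.41441073]
rail 56 [-4.01578528e-04  7.54140036e-02 -6.04325566e-01  3.96043142e-01
  7.35597408e-02  1.43549025e+00]
rail 86 [-0.00500704  0.02335807 -0.59341189  0.45931588  0.07574693  1.43142597]
rail 140 [-0.01402414 -0.0633697  -0.56333585  0.57673916  0.0800256   1.4234645 ]
rail 180 [-0.02138696 -0.12103507 -0.53264901  0.66562269  0.08351557  1.41695962]
pick [-0.45380445  0.39039272 -0.43099765  0.74940596  0.          1.43099187]
1 -0.3 [[-0.02, 0.06, -0.67, 0.65, 0.03, 2.97], [-0.12, 0.17, -0.65, 0.55, 0.05, 2.88], [-0.0, 0.26, -0.67, 0.44, 0.03, 2.99], [0.1, 0.14, -0.69, 0.54, 0.01, 3.09]]
1 0 [[-0.06, -0.12, -0.96, 0.24, 0.1, 2.95], [-0.18, 0.03, -0.95, 0.11, 0.16, 2.85], [-0.04, 0.14, -0.98, -0.04, 0.09, 2.97], [0.08, -0.01, -0.99, 0.08, 0.03, 3.08]]
1 0.3 [None, None, None, None]
-1 -0.3 [[-0.02, 0.06, -0.67, 0.65, 0.03, -0.17], [-0.12, 0.17, -0.65, 0.55, 0.05, -0.27], [-0.0, 0.26, -0.67, 0.44, 0.03, -0.15], [0.1, 0.14, -0.69, 0.54, 0.01, -0.06]]
-1 0 [[-0.06, -0.12, -0.96, 0.24, 0.1, -0.19], [-0.18, 0.03, -0.95, 0.11, 0.16, -0.29], [-0.04, 0.14, -0.98, -0.04, 0.09, -0.17], [0.08, -0.01, -0.99, 0.08, 0.03, -0.06]]
-1 0.3 [None, None, None, None]
```

```bash
python3 - <<'E'
from h import *
g=down(-.314)
manip.move_pose([498.2,-243,130],g)
print(manip.move_straight([498.2,-243,56],120,guard=15))
manip.close_gripper(40)
o=manip.observe();print(o["finger_gap"],o["gripper_force"],o["tcp_pos"],o["clock"])
manip.move_straight([498.2,-243,180],150)
manip.move_pose(bed(22,0,150),OR)
manip.wait(.2)
o=manip.observe();print(o["finger_gap"],o["wrist_force"],o["tcp_pos"]-bed(22,0,150),o["clock"])
p,W=look("held")
cv2.imwrite("pics/held2.png",cv2.hconcat([p,cv2.resize(manip.capture("scene")[0][100:300,150:350],(420,420))])[:,:,::-1][:, :980])
E
python3 -c "
import cv2;a=cv2.imread('pics/held2.png');cv2.imwrite('pics/held3.png',cv2.resize(a,(800,343)))"
```

```text
False
39.2944082071021 40.93125745654106 [ 498.75221383 -243.28344692   56.71408408] 5.4167
39.50488013504189 [ 0.24174026  0.57899795 -2.82349838] [ 0.07812857 -1.09723571 -0.76880049] 7.725
```

View pics/held3.png

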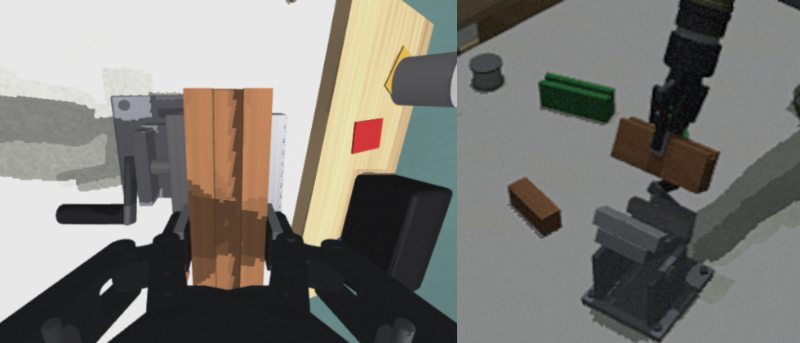

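The rail is held squarely, with its groove up and above the bed between the jaws. I check its far end's bed y, then set it down.

```bash
python3 - <<'E'
from h import *
f=np.load("pics/held.npz");W=f["W"];p=f["p"]
h=cv2.cvtColor(p,cv2.COLOR_RGB2HSV)
m=(h[...,0]<20)&(h[...,1]>90)&(h[...,2]>30);m[:,:225]=0;m[:,340:]=0
B=(W[m]-OB)@RB;zt=np.median(B[:,2]);print("top z",zt)
T=B[(abs(B[:,2]-zt)<4)&(B[:,1]>10)];r=cv2.minAreaRect(T[:,:2].astype(np.float32));print(r)
ye=np.percentile(T[:,1],99.5);print("far end y",ye,"x",np.percentile(T[:,0],[1,99]))
dy=np.clip(75-ye,-4,4)+0
print("dy",dy)
manip.move_straight(bed(22,dy,80),120)
manip.wait(.1)
print("guard",manip.move_straight(bed(22,dy,50),18,guard=4))
o=manip.observe();print(RB.T@(o["tcp_pos"]-OB),o["wrist_force"],o["clock"])
E
```

```text
top z 153.1608266673106
((20.55072021484375, 42.38909912109375), (64.82864379882812, 39.97188186645508), 89.84529876708984)
far end y 74.71474879173145 x [ 0.98690952 40.10083604]
dy 0.2852512082685479
guard True
[21.89922789  0.19864965 55.64776607] [-2.01328075 -1.12161819  4.94752965] 9.8833
```

```bash
python3 - <<'E'
from h import *
manip.let_go();manip.wait(.2)
manip.move_straight(bed(22,.3,170),150)
p,W=look("placed")
h=cv2.cvtColor(p,cv2.COLOR_RGB2HSV)
B=(W-OB)@RB
m=(h[...,0]<20)&(h[...,1]>90)&(h[...,2]>30)&(abs(B[...,0]-22)<60)&(abs(B[...,1])<110)&(abs(B[...,2]-60)<4)
q=B[m];print(cv2.minAreaRect(q[:,:2].astype(np.float32)),np.median(q[:,2]),np.percentile(q[:,1],[.5,99.5]))
e=-.1
# to above the handle
a=1.21
manip.move_pose(hand(a,-138,100,e),ORc(e,-1))
p,W=look("hnd");B=(W-OB)@RB
m=(p.max(2)<45)&(B[...,0]>-150)&(B[...,0]<-100)&(abs(B[...,1]+47)<25)&(abs(B[...,2]-40)<15)
q=B[m];print("handle",len(q),np.percentile(q,[2,50,98],axis=0),manip.observe()["clock"])
E
```

```text
((20.014890670776367, 0.5420608520507812), (149.43678283691406, 39.82547378540039), 89.66413879394531) 59.94259087565209 [-72.15628362  75.13201244]
handle 1610 [[-149.03077753  -57.33066429   34.14857913]
 [-127.6182241   -46.64356826   41.02928766]
 [-101.18865702  -37.44272941   43.31005539]] 13.15
```

View pics/placed.png

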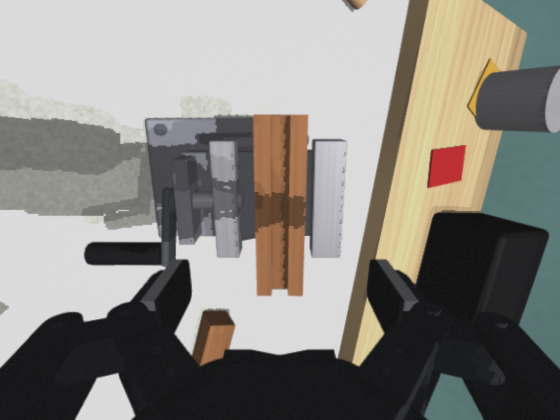

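View pics/hnd.png

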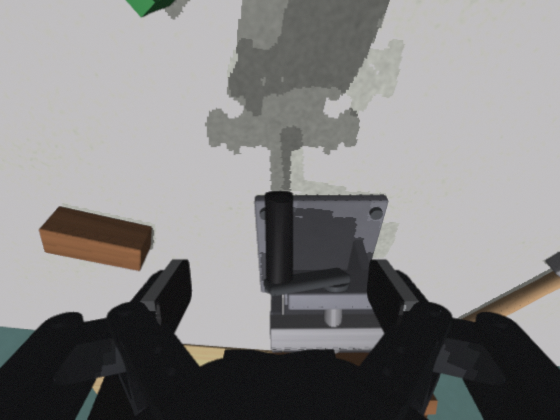

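The rail stands between the jaws at about (280,205), groove up. The open gripper straddles the handle at (280,240), and the crank arm runs to the hub at about (345,280). I grasp the handle and start cranking.

```bash
cat >> h.py <<'E'
E_=-.1
def crank(a0,a1,step,v,lim):
    n=int(np.ceil((a1-a0)/step));F0=manip.observe()["wrist_force"]
    for i,a in enumerate(np.linspace(a0,a1,n+1)[1:]):
        manip.move_straight(hand(a,-138,6,E_),v)
        o=manip.observe();b=RB.T@(o["tcp_pos"]-OB)-Ro.from_euler("y",-E_).as_matrix()[:,2]*6
        F=RB.T@(o["wrist_force"]);t=F@[0,-np.cos(a),-np.sin(a)]
        if i%4==0 or step<.2:print(f"a {a:.2f} act {np.arctan2(-b[1],b[2]-15)%(2*np.pi):.2f} F {F.round(1)} tang {t:.1f} gap {o['finger_gap']:.1f} t {o['clock']:.2f}")
        if np.linalg.norm(F)>lim: print("STOP",a,F);break
    return a
E
python3 - <<'E'
from h import *
a=1.21
print(manip.move_straight(hand(a,-138,6,E_),100,guard=15))
manip.close_gripper(50)
o=manip.observe();print(o["finger_gap"],RB.T@o["wrist_force"],o["clock"])
crank(a,4.5,.3,90,30)
E
```

```text
False
20.81197560783493 [-0.50821179 -1.16365332  1.63844681] 14.8417
a 1.51 act 1.52 F [ 1.1 -1.9 -4. ] tang 4.1 gap 20.4 t 15.16
a 2.71 act 2.72 F [1.6 3.8 3. ] tang 2.2 gap 20.7 t 16.43
a 3.90 act 3.90 F [-0.4 -3.1  6.4] tang 2.1 gap 20.4 t 17.69
```

```bash
python3 - <<'E'
from h import *
a=crank(4.5,12.3,.3,90,30)
if a>12.29: crank(a,13.0,.1,40,32)
E
```

```text
a 4.79 act 4.79 F [-0.7 -2.6  1.7] tang 1.9 gap 20.5 t 18.63
a 5.94 act 5.94 F [-2.9  2.3 12.1] tang 1.8 gap 20.1 t 19.87
a 7.10 act 0.83 F [-0.1 -4.7  0.5] tang 2.9 gap 20.7 t 21.10
a 8.26 act 1.97 F [ 0.4 -2.2 -4.8] tang 3.6 gap 20.5 t 22.33
a 9.41 act 3.13 F [-0.8  0.7  9.7] tang 0.5 gap 20.2 t 23.57
a 10.57 act 4.28 F [-1.1 -3.5  3.5] tang 1.7 gap 20.4 t 24.80
a 11.72 act 5.43 F [-1.8  2.3  4.2] tang 1.6 gap 20.1 t 26.03
a 12.40 act 6.11 F [-3.9  3.5 13.1] tang -1.2 gap 20.4 t 26.93
a 12.50 act 6.21 F [-3.   2.7 13.7] tang -1.8 gap 20.3 t 27.20
a 12.60 act 0.04 F [-2.4  1.7 13.9] tang -2.1 gap 20.5 t 27.48
a 12.70 act 0.13 F [-3.7  3.2 15.2] tang -5.1 gap 20.3 t 27.75
a 12.80 act 0.21 F [-3.5  5.3 18.5] tang -9.4 gap 20.4 t 28.02
a 12.90 act 0.31 F [-3.7  7.5 21. ] tang -14.0 gap 20.1 t 28.30
a 13.00 act 0.40 F [-3.9  8.  24.2] tang -17.4 gap 20.4 t 28.57
```

```bash
python3 - <<'E'
from h import *
manip.let_go();manip.wait(.2)
manip.move_straight(hand(13,-138,106,E_),150)
p,W=look("h2");B=(W-OB)@RB
m=(p.max(2)<45)&(B[...,0]>-150)&(B[...,0]<-100)&(abs(B[...,1]+20)<30)&(abs(B[...,2]-65)<18)
q=B[m];c=np.percentile(q,[2,50,98],axis=0);print("handle",len(q),c)
manip.move_pose(bed(22,0,170),OR)
p,W=look("done")
h=cv2.cvtColor(p,cv2.COLOR_RGB2HSV);B=(W-OB)@RB
m=(h[...,0]<20)&(h[...,1]>90)&(h[...,2]>30)&(abs(B[...,0]-22)<60)&(abs(B[...,1])<110)&(abs(B[...,2]-60)<4)
q=B[m];print(cv2.minAreaRect(q[:,:2].astype(np.float32)),np.median(q[:,2]))
o=manip.observe();print(o["clock"],o["wrist_force"])
E
```

```text
handle 1516 [[-149.07783772  -13.94610341   66.62975053]
 [-126.17670463   -5.79019134   73.59391983]
 [-101.14361291    6.5696535    75.89830742]]
((29.812559127807617, 0.8253097534179688), (39.715476989746094, 149.3039093017578), 0.3670056462287903) 59.9159957332429
31.8333 [-0.01120903  0.11365404 -0.06910214]
```

View pics/done.png

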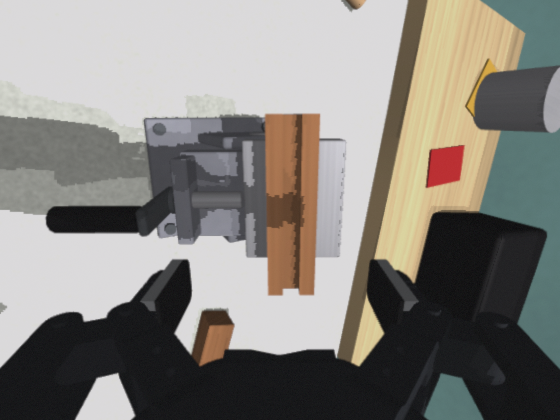

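The rail is clamped near (292,205) against the fixed jaw. Its centre is at bed x 29.8, y 0.8, and it is flat. The handle at (100,218) reads about 12.65 rad instead of 13, so it went back on release. I grip it again, tighten further, and check before and after letting go.

```bash
cat >> h.py <<'E'
def hy(name):
    p,W=look(name);B=(W-OB)@RB
    m=(p.max(2)<45)&(B[...,0]>-162)&(B[...,0]<-150)&(abs(B[...,1]+20)<32)&(abs(B[...,2]-62)<18)
    q=B[m];print(name,len(q),np.percentile(q[:,1:],[3,50,97],axis=0).round(1).tolist() if len(q) else "")
E
python3 - <<'E'
from h import *
a=12.65
manip.move_pose(hand(a,-138,100,E_),ORc(E_,-1));hy("k0")
print(manip.move_straight(hand(a,-138,6,E_),100,guard=15));hy("k1")
manip.close_gripper(60);hy("k2")
o=manip.observe();print(o["finger_gap"],RB.T@o["wrist_force"],o["clock"])
crank(a,13.1,.09,40,38);manip.wait(.3);hy("k3")
print(RB.T@manip.observe()["wrist_force"])
E
```

```text
k0 402 [[-13.0, 62.9], [-3.5, 73.7], [6.2, 76.1]]
False
k1 1380 [[-12.8, 59.3], [-3.4, 72.7], [6.3, 75.9]]
k2 1403 [[-13.9, 59.4], [-4.2, 72.6], [5.5, 75.9]]
19.93492584937182 [-0.66615404  2.83434623  3.76022928] 35.1417
a 12.74 act 0.16 F [0.4 5.7 6.4] tang -6.7 gap 20.1 t 35.40
a 12.83 act 0.23 F [-1.2  7.4 11.1] tang -10.0 gap 20.1 t 35.66
a 12.92 act 0.32 F [-0.7  9.  14.6] tang -13.5 gap 20.1 t 35.92
a 13.01 act 0.40 F [-1.9 10.4 20.2] tang -18.0 gap 20.3 t 36.17
a 13.10 act 0.49 F [-2.1 10.9 23.7] tang -21.4 gap 20.5 t 36.43
k3 1423 [[-33.3, 53.9], [-23.2, 67.3], [-13.5, 70.6]]
[-2.61263533 10.45242962 22.86088663]
```

```bash
python3 - <<'E'
from h import *
manip.let_go();hy("r0");manip.wait(.2);hy("r1")
print(RB.T@manip.observe()["wrist_force"])
manip.move_straight(hand(13.1,-138,106,E_),150);hy("r2")
print(manip.observe()["clock"])
E
```

```text
r0 1541 [[-13.2, 59.6], [-4.5, 72.7], [5.1, 76.0]]
r1 1537 [[-13.4, 59.9], [-4.4, 72.7], [5.2, 75.9]]
[-0.77237467  0.09580668  0.16885265]
r2 368 [[-14.0, 63.1], [-5.8, 73.1], [5.6, 75.7]]
38.6
```

The handle springs back elastically to about 12.66 when released suddenly. I tighten once more and ease the load off before letting go, so that the screw friction keeps as much preload as it can.

```bash
python3 - <<'E'
from h import *
a=12.66
manip.move_straight(hand(a,-138,100,E_),150)
manip.move_straight(hand(a,-138,6,E_),120,guard=15)
manip.close_gripper(50)
crank(a,13.0,.17,60,38);hy("g0")
for a in(12.92,12.84,12.78,12.74):
    manip.move_straight(hand(a,-138,6,E_),40)
    F=RB.T@manip.observe()["wrist_force"];print(a,F.round(1),"tang",F@[0,-np.cos(a),-np.sin(a)])
hy("g1");manip.let_go();hy("g2");manip.wait(.2)
manip.move_straight(hand(a,-138,106,E_),150);hy("g3")
print(manip.observe()["clock"])
E
```

```text
a 12.83 act 0.24 F [-0.4  6.3  9.3] tang -8.5 gap 20.5 t 40.73
a 13.00 act 0.40 F [-1.3  9.1 16.9] tang -15.4 gap 20.4 t 41.02
g0 1405 [[-29.4, 56.1], [-19.3, 69.2], [-9.7, 72.4]]
12.92 [-1.   8.2 15.2] tang -12.971113798891533
12.84 [-0.6  7.7 11.1] tang -10.410183376796816
12.78 [-0.1  6.   7.7] tang -7.4965192533909635
12.74 [0.2 5.  7.4] tang -6.205414923929508
g1 1406 [[-18.0, 58.7], [-8.2, 72.2], [1.5, 75.5]]
g2 1391 [[-12.9, 59.5], [-3.7, 72.7], [6.0, 76.0]]
g3 366 [[-12.9, 64.2], [-4.0, 73.5], [6.1, 76.0]]
43.8833
```

```bash
python3 - <<'E'
from h import *
a=12.65
manip.move_straight(hand(a,-138,6,E_),120,guard=15)
manip.close_gripper(60)
crank(a,13.1,.15,50,38);manip.wait(.3);hy("f0")
manip.let_go();manip.wait(.2)
manip.move_straight(hand(a,-138,106,E_),150);hy("f1")
manip.move_pose(bed(22,0,170),OR)
p,W=look("fin");h=cv2.cvtColor(p,cv2.COLOR_RGB2HSV);B=(W-OB)@RB
m=(h[...,0]<20)&(h[...,1]>90)&(h[...,2]>30)&(abs(B[...,0]-22)<60)&(abs(B[...,1])<110)&(abs(B[...,2]-60)<4)
q=B[m];print(cv2.minAreaRect(q[:,:2].astype(np.float32)),np.median(q[:,2]))
g=B[(abs(B[...,2]-25)<2)&(abs(B[...,1])<50)&(B[...,0]<25)&(B[...,0]>-60)];print("jaw x",np.percentile(g[:,0],[2,50,99]))
print(manip.observe()["clock"],manip.observe()["wrist_force"])
E
```

```text
a 12.80 act 0.21 F [-0.8  5.9  9.5] tang -7.9 gap 20.1 t 45.78
a 12.95 act 0.35 F [-0.2  8.2 15. ] tang -13.2 gap 20.6 t 46.08
a 13.10 act 0.49 F [-2.5  9.2 21.7] tang -19.0 gap 20.2 t 46.38
f0 1393 [[-33.1, 54.3], [-23.4, 67.4], [-13.9, 70.5]]
f1 374 [[-13.1, 64.4], [-3.3, 73.5], [5.9, 76.1]]
((29.811670303344727, 0.8732223510742188), (39.76277542114258, 149.2585906982422), 0.3739713430404663) 59.897158168332915
jaw x [-59.66282361  -2.88336015   7.66482789]
50.0083 [-0.07820142  0.58257145  0.98841852]
```

```bash
python3 -c "
from workcell import manip
print(manip.close_job())"
```

```text
the job is handed in; nothing more can be done
None
```

The job is handed in at about 50 s: the rail stands groove up, flat on the vise bed and within 1 mm of centre against the fixed jaw, cranked to about 13.1 rad (19–21 N); on release the handle sprang back to about 12.65 rad, and I did not test the remaining clamping force.

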